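# Load the cap marker and latch its sliding guard

### The job

Set the loose black bottle cap into the round recess of the marking machine's yellow nest, fully home and upright, and let go of it. Then slide the clear guard over it until the spring latch clicks and holds the guard shut against its return spring: push steadily and by feel, and do not slam it or ram it on against the stop buffer once it has clicked. Leave the things standing around the machine where they are.

Things in the scene. Friction and masses are not known exactly. Their poses are not given: they have to be found in the camera images.
- cap_center (a point): Loose black screw cap standing open end up on the table to the right of the machine: 33 mm diameter, 26 mm high, 14 g, knurled. This point is its centre, 13 mm above its underside; z is its axis. The only loose cap on the table.
- cap_marker: Bench cap-marking machine, fixed on the table: dark deck 190 x 360 mm (x, y), top 25 mm up. Origin: centre of its underside; +x away from the operator, +y to the operator's left. Yellow nest block 56 x 56 mm at x = y = 0. White marking head at y = 84 to 180 mm, 100 mm high, 162 mm high beyond y = 120 mm. Latch on the front strip by the head: spring hook with brass roller, buffer plunger below it.
- nest_floor (a point): Centre of the floor of the round recess in the yellow nest block: recess 35.5 mm in diameter, 8 mm deep, with a chamfered mouth; the floor is 31 mm above the table, the block's top 39 mm. Axes parallel to the machine's. The cap stands in it open end up and then sticks out 18 mm.
- guard_rails: The two fixed rails along the machine's y (same origin and axes), carrying the clear guard hood: 128 mm wide (x), 115 mm long (y), roof 89 mm above the table; open, its leading edge is 60 mm to the -y side of the nest centre. A return spring (3 N open, 4.3 N shut; rail friction about 1.2 N) draws it open again whenever it is not latched.
- guard (a joint): Travel toward the machine's +y (operator's left), m: 0 = open, grows as it closes. The click comes between 0.113 and 0.141: the latch is clamped in slots, so it differs each time and no pose tells it: feel for it. About 1 mm after the click the buffer stops the guard (14 N per mm). Latched, it rests within 2 mm of the click. Never load latch and buffer with over 20 N (25 N on the handle).
- guard_handle (a point): Centre of the black round handle bar (12 mm thick, 68 mm long, along the machine's x) of the bow handle on the guard's roof, 122 mm above the table and 34 mm above the roof; moves with the guard. Axes parallel to the machine's. Can be pushed from its -y side or pinched from above.
- bottle: Blue labelled bottle, upright to the left of the machine, 74 mm diameter, 213 mm high; origin at the centre of its underside. Leave alone.
- wrench: White ring wrench for caps, 164 mm long, lying in front of the machine. Leave alone.
- packing_tape: Roll of brown packing tape lying flat behind the cap, 73 mm diameter, 48 mm high. Leave alone.
- blue_marker: Felt marker, 144 mm long, lying in front of the cap. Leave alone.
- guard_striker (a point): Crest of the steel striker wedge on the guard's front lower corner, 47 mm above the table; moves with the guard. Closing, its ramp lifts the hook's roller: over about 13 mm the push on the handle jumps from 5 to 8 N, climbs to 9 to 13 N, falls to 3 to 5 N as the hook snaps down behind it (click), and then climbs steeply on the buffer: 15 to 18 N felt on the handle means clicked and home.

How it is judged (in metres and radians):
On the way:
1. the cap sits fully home in the nest, released, with the guard still open (horizontal distance between cap_center and nest_floor below 0.004 m and z of cap_center in the frame of nest_floor below 0.015 m and angle between cap_center's own z axis and vertical below 0.1 rad and contact force between the fingers and cap below 0.05 N and value of joint guard below 0.04 m), for 0.2 s.
At the end, for the whole second after the job is handed in: the cap stands upright (within 0.1 rad) and home on the nest floor (its centre within 4 mm sideways and at most 2 mm too high), and the guard, let go, stays shut and still: held by the latch at more than 108 mm of travel, where the return spring would otherwise draw it open (horizontal distance between cap_center and nest_floor below 0.004 m and z of cap_center in the frame of nest_floor below 0.015 m and angle between cap_center's own z axis and vertical below 0.1 rad and value of joint guard above 0.108 m and velocity of joint guard between -0.01 and 0.01 m/s); the robot touches nothing.
It fails at once if the guard is slammed or rammed: its striker pressed on the latch and buffer with more than 20 N (contact force between guard_rails and cap_marker above 20 N).
It fails at once if a thing standing around the machine (bottle, wrench, tape, marker) is moved more than 20 mm (distance of any of bottle, wrench, packing_tape, blue_marker from where it was at the start of the episode above 0.02 m).
It fails at once if the bottle is tipped over (angle between bottle's own z axis and vertical above 0.3 rad).
It also fails if it takes over 48 s, if anything falls off the work surface, if the arm or the gripper's body presses on something with over 40 N, if the wrist force passes 120 N, or if a joint passes its speed limit or range.

### The arm

A 6-joint arm with a two-finger parallel gripper is mounted at the origin on a cart in front of the work surface, level with it; the furniture and walls round the work are solid. World frame = base frame: x ahead of the robot, y to its left, z up, the work surface at z = 0. Lengths are in mm, angles in degrees, forces in N, time in s.
With the tool pointing down it reaches from about 300 to 850 mm from the base axis. Payload 4.2 kg.
Tool frame: the origin (TCP) lies midway between the tips of the shut fingers; the grasp point (between the pads) lies 19 mm behind it; z points along the fingers, x is the direction in which the jaws open and shut, and the axes are right-handed (so a half turn about z gives the same grasp; the last joint's range is limited). The gripper opens to 91 mm and grips with 3 to 60 N. Pads are 32 mm wide; open, the fingers measure 118 mm over their backs; the gripper's body (76 mm by 178 mm) begins 60 mm behind the grasp point.
Start: joints at [-73.568, 18.312, 89.639, -0, 72.044, -1.146], TCP at [173.659, -548.166, 213.976] pointing down, gripper open.
Joint ranges: [-177.97, 177.97], [-48.28, 115.42], [12.27, 149.76], [-77.06, 257.06], [2.81, 150.46], [-146.56, 146.56]. Speed limits (degrees/s): [147.25, 147.25, 180, 180, 180, 180].

### API

Orientations are given as [roll, pitch, yaw] about the fixed x, y, z axes, in that order (R = Rz(yaw) Ry(pitch) Rx(roll)).
In Python, from workcell import env gives the robot as it stands. The module is installed in compiled form; this text tells all that it offers.
- The arm moves only by the tool drive_tool, never from a script. Its argument "series" is a list of rows, each a list of 3 entries, a list of its own where there are three numbers: the closure, from 0 (fully open) to 1 (shut), then the shift along the tool's x, y, z in mm, then the turn, a rotation vector about the tool's x, y, z in rad. In form: [[gripper, [dx, dy, dz], [rx, ry, rz]], ...]. A call has exactly 5 rows; each row is the pose to reach, as a shift and turn from the pose commanded when the call began, along the tool's axes at that moment; what a row does not reach only later rows make up. A row lasts 1/10 s, in which the tool goes at most 50 mm and 8.59 degrees, less where a joint would pass 70% of its speed; a pose out of reach is approached as far as the arm can. A call with a gripper value outside its range is refused whole. The fingers move at their own pace and stop on an object; "squeeze" is the grip in N (left out, the last holds). Time passes only in rows, so rows that repeat a pose let the fingers close, or fill a call up. It gives the time, the measured TCP pose, the force and the opening at its end, in the units of the state.
- env.state(): the state, without advancing time (a new reading comes with each control period).
- env.grab_frame(name): name is "scene" or "top"; returns a dict with "image" (384x512x3 uint8, red, green, blue), "K" (3x3 intrinsics, pixels), "k1" (the pictures are not rectified: a ray, as slopes to the right and down, at radius r is drawn at 1 + k1 r^2 times it, then the intrinsics apply), "origin" and "orientation" of the camera in the world. Camera axes: x right, y down, z forward; pixel columns grow to the right and rows downward; lengths in mm; the calibration is good to about 2 mm. A picture is of the moment at which its call begins. There is no depth.
- env.job_done(): hands the job in, once; it reports no verdict.
The state is a dict: "time_s": time; "qpos": joint angles; "qvel": joint speeds; "effort": joint torques, N m; "ee_pos": TCP position; "ee_rot": TCP orientation; "force": force on the tool from outside, world axes, zero at the start; "torque": the same for the moment, N m; "gripper_width": finger opening in mm.
Only numpy, scipy, OpenCV 4.12 (cv2) and the standard library are available. Lean on these libraries where they do the work, as an engineer would, in place of code of your own. Each camera call takes 0.05 s, during which the arm holds its last target.

## Working session

There is one attempt and no reset: what is moved stays moved. The work goes in short steps, Python scripts to look and compute and a tool call to move; the robot and the scene stay as the last step left them, time stands still between calls to the robot, and variables do not carry over. Pictures are saved under pics/ and viewed, and the job is handed in when it is done.

Besides the shell and the picture viewer there is one more tool, called after "Emit:" by a JSON object that holds its "method" and its "body". drive_tool: Moves the arm, as the interface text tells. Its arguments: {"type":"object","properties":{"series":{"type":"array","items":{"type":"array"}},"squeeze":{"type":"number"}},"required":["series"]}

```bash
mkdir -p pics; cat > h.py <<'E'
from workcell import env
import numpy as np, cv2, pickle
def grab(n,tag):
    f=env.grab_frame(n); pickle.dump(f,open(f'{tag}.pkl','wb'))
    cv2.imwrite(f'pics/{tag}.png',f['image'][:,:,::-1]); return f
E
python3 - <<'E'
from h import *
print(env.state())
for n in('scene','top'):
    f=grab(n,n+'0'); print({k:v for k,v in f.items() if k!='image'})
E
```

```text
{'time_s': 0.0, 'qpos': array([-7.35677590e+01,  1.83525925e+01,  8.97071813e+01,  6.98879222e-04,
        7.20438267e+01, -1.14435525e+00]), 'qvel': array([-0.00028733, -0.09369173,  0.01261844, -0.01811425, -0.07783872,
       -0.09340587]), 'effort': array([ 3.89961191e-03, -4.12450218e+01, -2.31971991e+01,  7.31169200e-02,
        4.58566484e-02, -1.51323884e-04]), 'ee_pos': array([ 173.51340407, -547.65862326,  213.1054959 ]), 'ee_rot': array([-1.79997267e+02,  1.03566609e-01, -7.24236173e+01]), 'force': array([-0.34939578, -0.69893744, -0.56286909]), 'torque': array([ 0.04015019, -0.05603951, -0.01423743]), 'gripper_width': 91.21627822395988}
{'K': array([[468.36547856,   0.        , 254.53758426],
       [  0.        , 468.36547856, 194.64163375],
       [  0.        ,   0.        ,   1.        ]]), 'k1': 0.06543830353347278, 'origin': array([ -442.985284 , -1176.4250494,  1024.686811 ]), 'orientation': array([-122.56224541,    0.61515808,  -40.7013305 ])}
{'K': array([[398.39211043,   0.        , 253.45801865],
       [  0.        , 398.39211043, 187.41325845],
       [  0.        ,   0.        ,   1.        ]]), 'k1': -0.014462368209077373, 'origin': array([ 424.07996072,  -44.72017577, 1247.26937223]), 'orientation': array([-174.9329822 ,    0.28224106,  -89.9803645 ])}
```

View pics/scene0.png

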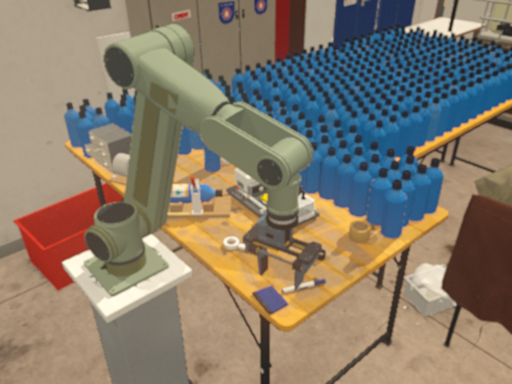

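View pics/top0.png

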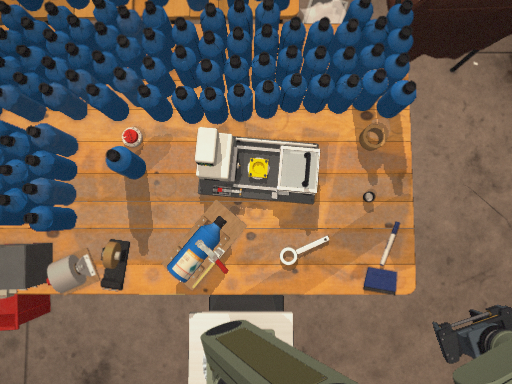

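```bash
python3 - <<'E'
from h import *
f=pickle.load(open('top0.pkl','rb'))['image']
c=f[130:300,150:420,::-1]
cv2.imwrite('pics/topcrop.png',cv2.resize(c[:, :],None,fx=2.9,fy=2.9,interpolation=cv2.INTER_CUBIC))
f=pickle.load(open('scene0.pkl','rb'))['image']
c=f[130:300,150:420,::-1]
cv2.imwrite('pics/scenecrop.png',cv2.resize(c[:, :],None,fx=2.9,fy=2.9,interpolation=cv2.INTER_CUBIC))
E
```

```text
(no output)
```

The top view shows the cap at about (369,197), the yellow nest at (258,168), the guard handle at (306,170), the tape at (373,136), the marker at (390,240) and the wrench at (305,250).

View pics/topcrop.png

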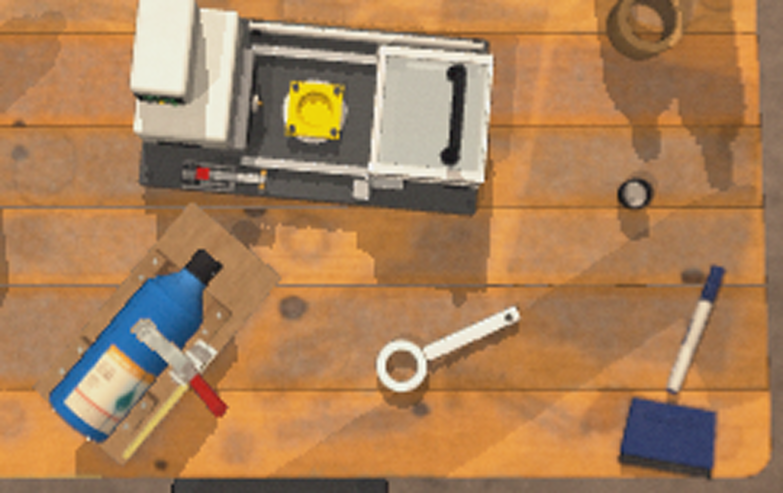

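View pics/scenecrop.png

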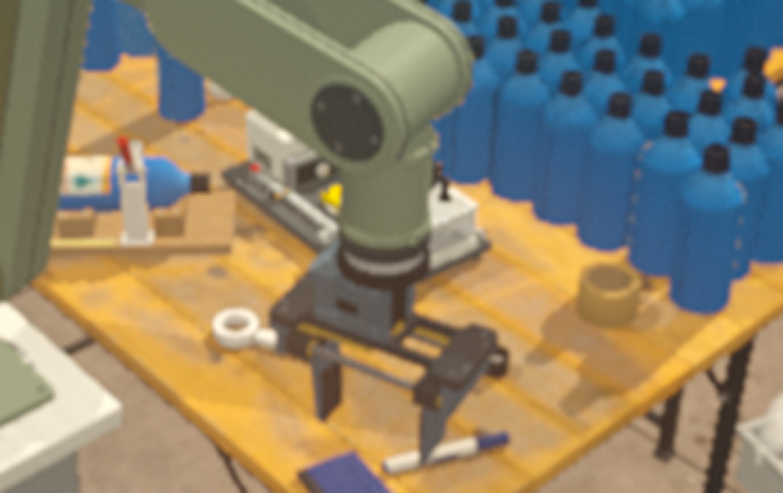

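```bash
cat >> h.py <<'E'
from scipy.spatial.transform import Rotation as R
def ray(f,u,v):
    K=f['K'];x=np.array([(u-K[0,2])/K[0,0],(v-K[1,2])/K[1,1]]);s=x.copy()
    for _ in range(20): s=x/(1+f['k1']*(s@s))
    d=R.from_euler('xyz',f['orientation'],degrees=True).apply([s[0],s[1],1]); return f['origin'],d
def onz(f,u,v,z):
    o,d=ray(f,u,v); return o+d*(z-o[2])/d[2]
E
python3 - <<'E'
from h import *
f=pickle.load(open('top0.pkl','rb'));im=f['image'].astype(int)
hsv=cv2.cvtColor(f['image'],cv2.COLOR_RGB2HSV)
# cap
sub=im[180:212,355:385]; print(sub.sum(2)//3)
m=((sub[:,:,0]-sub[:,:,2])<35).astype(np.uint8)
cs,_=cv2.findContours(m,cv2.RETR_EXTERNAL,cv2.CHAIN_APPROX_NONE)
for c in cs:
    if len(c)>8:
        (x,y),r=cv2.minEnclosingCircle(c);M=cv2.moments(c);u,v=M['m10']/M['m00']+355,M['m01']/M['m00']+180
        print('cap',x+355,y+180,r,u,v,onz(f,u,v,20))
m=cv2.inRange(hsv,(22,150,120),(34,255,255)); m[:140]=0;m[195:]=0;m[:,:235]=0;m[:,280:]=0
cs,_=cv2.findContours(m,cv2.RETR_EXTERNAL,cv2.CHAIN_APPROX_NONE)
c=max(cs,key=cv2.contourArea);rc=cv2.minAreaRect(c);print('nest',rc,cv2.contourArea(c),onz(f,*rc[0],39))
B=cv2.boxPoints(rc);print([onz(f,*b,39).round(1) for b in B])
# handle
sub=im[140:200,296:316]; m=(sub.sum(2)<150).astype(np.uint8)
cs,_=cv2.findContours(m,cv2.RETR_EXTERNAL,cv2.CHAIN_APPROX_NONE)
for c in cs:
    if len(c)>10:
        rc=cv2.minAreaRect(c); ctr=(rc[0][0]+296,rc[0][1]+140); print('handle',rc,ctr,onz(f,*ctr,122))
        print([onz(f,b[0]+296,b[1]+140,122).round(1) for b in cv2.boxPoints(rc)])
# tape, marker
for n,u,v,z in[('tape',373,136,48),('markerTip',397,222,8),('wr ring',289,257,10),('wr tip',328,239,10),('bottle?',120,160,100)]: print(n,onz(f,u,v,z).round(0))
E
```

```text
[[139 137 139 131 133 135 133 139 132 130 130 132 128 104  97  99  96  98
   97 100  99 100 109 140 133 132 133 135 135 136]
 [135 134 136 135 135 138 139 138 134 131 132 135 134 131 100  99 101  99
  102 104 102 102 112 138 134 130 130 132 134 138]
 [135 132 134 138 135 138 140 138 137 136 135 137 138 134 106 102 102 105
  107 104 101  98 112 138 135 130 129 133 133 132]
 [137 138 135 133 134 139 139 140 142 141 137 137 139 140 138 108 105 105
  104 100 102 108 133 136 133 125 126 131 136 129]
 [145 141 134 133 140 140 140 140 142 144 136 135 138 139 139 111 107 102
  102 102  98 107 128 133 131 125 124 131 129 128]
 [136 138 138 135 136 140 138 137 137 139 137 133 137 141 142 140 135 100
  105 128 128 130 131 128 126 126 127 127 129 131]
 [137 134 135 140 139 141 141 139 140 141 135 136 138 135 136 138 133 126
  121 120 126 126 127 127 128 124 127 126 128 131]
 [134 136 133 139 136 138 137 136 137 138 133 138 138 139 136 135 130 129
  124 125 128 128 128 127 130 126 126 125 127 131]
 [136 135 133 136 134 135 135 136 139 135 136 133 134 137 137 126 123 126
  126 127 130 128 132 131 
[... 3044 characters left out ...]
16052246094), (18.35305404663086, 18.35305404663086), 4.763641834259033) 293.5 [592.18136277 -53.09702148  39.        ]
[array([566.4, -22.8,  39. ]), array([622.8, -27.4,  39. ]), array([618.1, -83.5,  39. ]), array([561.7, -78.7,  39. ])]
handle ((9.685277938842773, 29.406091690063477), (5.414775371551514, 33.20112609863281), 4.085616588592529) (305.6852779388428, 169.40609169006348) [ 575.28939183 -187.76556549  122.        ]
[array([ 528.5, -176.2,  122. ]), array([ 623.5, -184. ,  122. ]), array([ 622.4, -199.4,  122. ]), array([ 527.4, -191.5,  122. ])]
tape [ 688. -404.   48.]
markerTip [ 426. -484.    8.]
wr ring [ 319. -148.   10.]
wr tip [ 374. -268.   10.]
bottle? [606. 351. 100.]
```

```bash
cat >> h.py <<'E'
def go(x,y,z,yaw,p=None,w=None):
    s=env.state(); p=s['ee_pos'] if p is None else np.array(p); w=s['ee_rot'] if w is None else w
    if p is s['ee_pos'] or True:
        Rc=R.from_euler('xyz',w,degrees=True); Rt=R.from_euler('xyz',[180,0,yaw],degrees=True)
        print('shift',Rc.inv().apply(np.array([x,y,z])-p).round(1),'turn',(Rc.inv()*Rt).as_rotvec().round(4))
def st():
    s=env.state(); print(round(s['time_s'],2),s['ee_pos'].round(2),s['ee_rot'].round(2),'F',s['force'].round(2),'w',round(s['gripper_width'],1))
E
python3 -c "
from h import *
go(505,-395.5,80,-94.76,[173.659,-548.166,213.976],[180,0,-72.42])"
```

```text
shift [ -45.5 -362.   134. ] turn [ 0.     -0.      0.3899]
```

Emit:
{"method": "drive_tool", "body": {"series": [[0,[-5,-45,12],[0,0,0.1]],[0,[-11,-90,30],[0,0,0.2]],[0,[-17,-135,48],[0,0,0.3]],[0,[-23,-180,64],[0,0,0.39]],[0,[-29,-225,80],[0,0,0.39]]]}}

```text
time_s: 0.6
ee_pos: [380.7, -451.4, 133.0]
ee_rot: [180.0, 0.0, -94.9]
force: [0.0, -1.0, 1.0]
gripper_width: 91.2
```

```bash
python3 -c "
from h import *
st();go(505,-395.5,80,-94.76)"
```

```text
0.6 [ 380.67 -451.42  132.98] [ 1.7997e+02  2.0000e-02 -9.4860e+01] F [ 0.01 -1.    0.98] w 91.2
shift [ -66.2 -119.2   52.9] turn [ 0.0005  0.0003 -0.0018]
```

Emit:
{"method": "drive_tool", "body": {"series": [[0,[-25,-42,15],[0,0,0]],[0,[-50,-84,35],[0,0,0]],[0,[-66,-119,55],[0,0,0]],[0,[-66,-119,90],[0,0,0]],[0,[-66,-119,120],[0,0,0]]], "squeeze": 3}}

```text
time_s: 1.1
ee_pos: [504.5, -395.4, 12.0]
ee_rot: [180.0, 0.0, -94.6]
force: [-1.1, 0.2, -0.5]
gripper_width: 91.6
```

```bash
python3 -c "
from h import *
st();go(505,-395.5,12,-94.76);grab('scene','scene1')"
```

```text
1.1 [ 504.51 -395.36   12.01] [ 1.7995e+02  2.0000e-02 -9.4610e+01] F [-1.14  0.15 -0.51] w 91.6
shift [ 0.1 -0.5  0. ] turn [0.0008 0.0004 0.0026]
```

View pics/scene1.png

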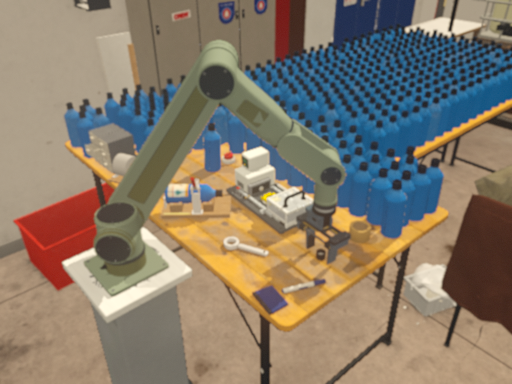

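The scene view shows the cap at about (320,254) between the open fingers, and the nest partly visible at (268,197). I'll close lightly to centre the cap.

Emit:
{"method": "drive_tool", "body": {"series": [[1,[0,0,0],[0,0,0]],[1,[0,0,0],[0,0,0]],[1,[0,0,0],[0,0,0]],[1,[0,0,0],[0,0,0]],[1,[0,0,0],[0,0,0]]], "squeeze": 3}}

```text
time_s: 1.65
ee_pos: [503.8, -397.3, 15.3]
ee_rot: [-179.9, -0.1, -94.8]
force: [0.4, -0.1, 0.0]
gripper_width: 54.0
```

```bash
python3 -c "
from h import *
st();
f=pickle.load(open('scene1.pkl','rb'))
c=f['image'][140:280,200:400,::-1]
cv2.imwrite('pics/s1crop.png',cv2.resize(c,None,fx=4,fy=4,interpolation=cv2.INTER_CUBIC))"
```

```text
1.65 [ 503.8  -397.29   15.25] [-1.799e+02 -7.000e-02 -9.479e+01] F [ 0.37 -0.11  0.01] w 54.0
```

View pics/s1crop.png

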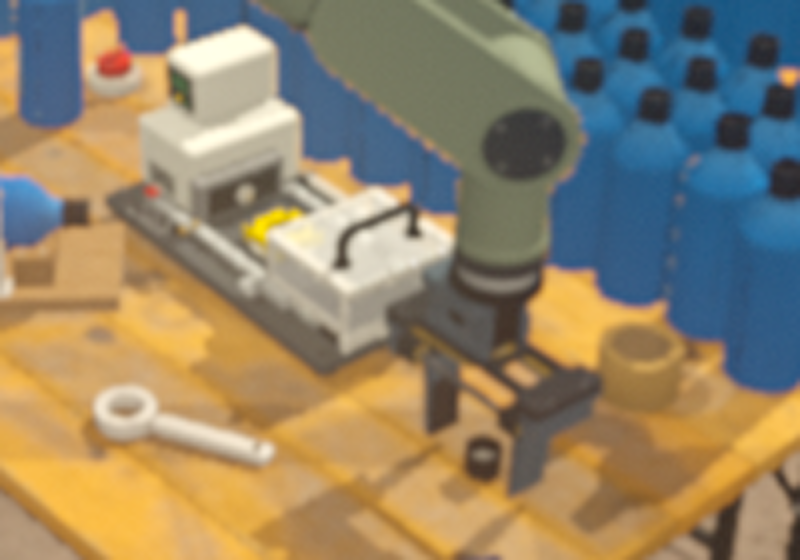

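Emit:
{"method": "drive_tool", "body": {"series": [[1,[0,0,3.5],[0,0,0]],[1,[0,0,3.5],[0,0,0]],[1,[0,0,3.5],[0,0,0]],[1,[0,0,3.5],[0,0,0]],[1,[0,0,3.5],[0,0,0]]]}}

```text
time_s: 2.15
ee_pos: [503.5, -396.7, 10.4]
ee_rot: [-180.0, -0.0, -94.8]
force: [-0.5, 0.2, 0.3]
gripper_width: 32.1
```

Emit:
{"method": "drive_tool", "body": {"series": [[0,[0,0,0],[0,0,0]],[0,[0,0,0],[0,0,0]],[0,[0,0,0],[0,0,0]],[0,[0,0,0],[0,0,-0.145]],[0,[0,0,0],[0,0,-0.29]]]}}

```text
time_s: 2.65
ee_pos: [503.5, -396.7, 10.5]
ee_rot: [-180.0, -0.0, -77.8]
force: [0.3, 0.1, 0.7]
gripper_width: 68.6
```

Emit:
{"method": "drive_tool", "body": {"series": [[0,[0,0,0],[0,0,-0.145]],[0,[0,0,0],[0,0,-0.29]],[0,[0,0,0],[0,0,-0.435]],[0,[0,0,0],[0,0,-0.58]],[0,[0,0,0],[0,0,-0.725]]]}}

```text
time_s: 3.15
ee_pos: [503.5, -396.7, 10.5]
ee_rot: [180.0, -0.0, -36.3]
force: [1.0, -0.5, -0.5]
gripper_width: 91.3
```

Emit:
{"method": "drive_tool", "body": {"series": [[0.3,[0,0,0],[0,0,-0.145]],[0.3,[0,0,0],[0,0,-0.29]],[0.3,[0,0,0],[0,0,-0.435]],[0.4,[0,0,0],[0,0,-0.556]],[0.4,[0,0,0],[0,0,-0.556]]]}}

```text
time_s: 3.65
ee_pos: [503.5, -396.7, 10.5]
ee_rot: [180.0, -0.0, -4.8]
force: [-0.7, 1.0, -0.3]
gripper_width: 55.6
```

Emit:
{"method": "drive_tool", "body": {"series": [[1,[0,0,0],[0,0,0]],[1,[0,0,0],[0,0,0]],[1,[0,0,0],[0,0,0]],[1,[0,0,0],[0,0,0]],[1,[0,0,0],[0,0,0]]], "squeeze": 3}}

```text
time_s: 4.15
ee_pos: [503.5, -396.7, 10.5]
ee_rot: [180.0, -0.0, -4.8]
force: [0.0, -0.1, -1.2]
gripper_width: 32.3
```

```bash
python3 -c "
from h import *
st();grab('scene','scene2');st()
f=pickle.load(open('scene2.pkl','rb'))
c=f['image'][140:280,200:400,::-1]
cv2.imwrite('pics/s2crop.png',cv2.resize(c,None,fx=4,fy=4,interpolation=cv2.INTER_CUBIC))"
```

```text
4.15 [ 503.5  -396.73   10.49] [ 1.7999e+02 -1.0000e-02 -4.7800e+00] F [ 0.01 -0.06 -1.15] w 32.3
4.2 [ 503.53 -396.73   10.53] [ 1.7999e+02 -1.0000e-02 -4.7700e+00] F [-0.66  0.09  0.47] w 32.2
```

View pics/s2crop.png

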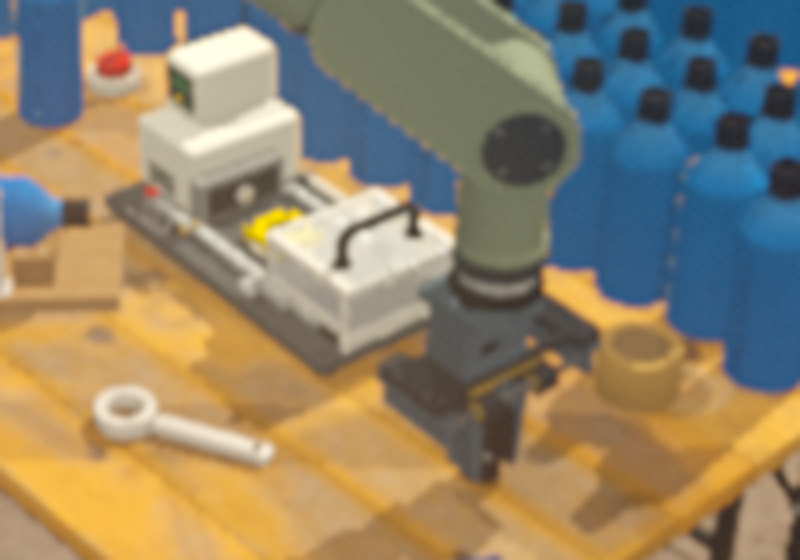

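The gripper holds the cap (opening 32 mm), and the cap is now centred in both axes at (503.5,-396.7). I'll refine the nest measurement while the cap is lifted.

```bash
python3 - <<'E'
from h import *
for tag,f in (('top',pickle.load(open('top0.pkl','rb'))),):
    hsv=cv2.cvtColor(f['image'],cv2.COLOR_RGB2HSV)
    print(hsv[156:180:1,246:272,0])
    print(hsv[156:180:1,246:272,2])
    for lo in (120,150,180):
      m=cv2.inRange(hsv,(22,lo,100),(34,255,255)); m[:140]=0;m[195:]=0;m[:,:235]=0;m[:,280:]=0
      cs,_=cv2.findContours(m,cv2.RETR_EXTERNAL,cv2.CHAIN_APPROX_NONE);c=max(cs,key=cv2.contourArea)
      h=cv2.convexHull(c);M=cv2.moments(h);p=(M['m10']/M['m00'],M['m01']/M['m00']);rc=cv2.minAreaRect(c)
      print(lo,p,cv2.contourArea(h),onz(f,*p,39),onz(f,p[0]+.5,p[1]+.5,39),rc)
E
```

```text
[[17 15 15 23 16 26 15 13 20 22 19  9 16 18 14 14 21 18 23 10 17 21 17 21
  14 17]
 [16 15 16 18 20 21 22 19 19 20 17 17 19 18 15 18 19 16 19 15 23 19 17 10
  23 16]
 [17 21 26 19 24 24 23 24 23 24 24 24 24 21 20 17 18 24 19 20 18 17 19 23
  18 23]
 [21 17 11 16 23 16 18 26 27 27 27 27 27 27 27 27 26 26 24 23 23 23 23 15
  11 18]
 [17 16 19 17 24 20 22 24 27 27 27 27 27 27 26 27 27 26 27 22 16 23 23  9
  19 15]
 [21 14 18 20 27 23 23 27 27 27 26 24 24 25 25 27 27 26 26 20 22 23 22 18
  21 27]
 [13 12 21 23 27 27 27 27 26 24 23 23 23 23 23 24 25 27 26 23 21 24 23 13
  16 11]
 [18 20 18 25 27 27 27 25 23 23 23 23 23 23 23 23 23 25 27 27 23 27 22 26
  13 15]
 [12 21 25 26 27 27 27 23 22 23 23 23 23 23 23 23 23 23 27 27 27 26 17  7
  13 16]
 [21 21 25 26 27 26 25 23 23 23 27 23 24 27 27 23 23 23 25 27 27 26 16 17
  18 15]
 [ 9 17 24 26 27 27 23 23 23 27 27 27 27 27 27 27 27 24 24 27 27 24 16 11
  19 26]
 [16 20 27 26 27 27 24 24 27 27 27 27 27 27 27 27 27 23 24 27 27 25 17 18
  19 16]
 [23 20 24 26 27 27 24 23 27 27 27 27 27 27 27 26 27 27 24 27 27 25 16 19
  15 16]
 [16 22 22 26 27 27 2
[... 3505 characters left out ...]
97]]
120 (258.06154603643523, 167.53569670113242) 338.5 [592.2414917  -52.78952756  39.        ] [590.69911276 -54.31734773  39.        ] ((258.04510498046875, 167.50408935546875), (18.83143424987793, 18.74089813232422), 5.19442892074585)
150 (258.1366204417052, 167.45762711864407) 324.5 [592.48219805 -53.01928709  39.        ] [590.93976436 -54.5471056   39.        ] ((258.162109375, 167.55516052246094), (18.35305404663086, 18.35305404663086), 4.763641834259033)
180 (258.0698308783415, 167.6241134751773) 305.5 [591.96879977 -52.81467396  39.        ] [590.42648502 -54.34246044  39.        ] ((258.1762390136719, 167.56149291992188), (17.654468536376953, 18.107145309448242), 5.19442892074585)
```

Emit:
{"method": "drive_tool", "body": {"series": [[1,[0,0,0],[0,0,0]],[1,[0,0,-30],[0,0,0]],[1,[0,0,-70],[0,0,0]],[1,[0,0,-115],[0,0,0]],[1,[0,0,-155],[0,0,0]]], "squeeze": 8}}

```text
time_s: 4.7
ee_pos: [503.5, -396.7, 167.5]
ee_rot: [180.0, -0.0, -4.8]
force: [0.2, -0.9, -0.2]
gripper_width: 31.7
```

```bash
python3 -c "
from h import *
st();go(590.6,-53.9,165.5,-4.76,[503.5,-396.7,165.5])"
```

```text
4.7 [ 503.47 -396.73  167.52] [ 1.7997e+02 -4.0000e-02 -4.7600e+00] F [ 0.16 -0.91 -0.18] w 31.7
shift [ 5.830e+01 -3.489e+02 -2.000e-01] turn [ 0.0006 -0.0007 -0.0001]
```

Emit:
{"method": "drive_tool", "body": {"series": [[1,[5,-30,0],[0,0,0]],[1,[12,-72,0],[0,0,0]],[1,[20,-118,0],[0,0,0]],[1,[28,-164,0],[0,0,0]],[1,[35,-210,0],[0,0,0]]]}}

```text
time_s: 5.2
ee_pos: [555.9, -188.6, 165.5]
ee_rot: [180.0, -0.0, -4.8]
force: [0.5, 0.1, -0.3]
gripper_width: 31.9
```

Emit:
{"method": "drive_tool", "body": {"series": [[1,[8,-45,0],[0,0,0]],[1,[15,-90,0],[0,0,0]],[1,[20.5,-120,0],[0,0,0]],[1,[23.3,-138.9,10],[0,0,0]],[1,[23.3,-138.9,30],[0,0,0]]]}}

```text
time_s: 5.7
ee_pos: [592.2, -51.2, 136.7]
ee_rot: [-180.0, -0.2, -4.6]
force: [-0.1, -0.6, -0.4]
gripper_width: 31.9
```

Emit:
{"method": "drive_tool", "body": {"series": [[1,[0,0,25],[0,0,0]],[1,[0,0,50],[0,0,0]],[1,[0,0,75],[0,0,0]],[1,[0,0,75],[0,0,0]],[1,[0,0,75],[0,0,0]]]}}

```text
time_s: 6.2
ee_pos: [590.6, -53.8, 60.6]
ee_rot: [180.0, 0.0, -4.8]
force: [1.0, -0.1, 0.7]
gripper_width: 31.9
```

```bash
python3 -c "
from h import *
grab('scene','scene3');st();grab('top','top3')
f=pickle.load(open('scene3.pkl','rb'))
c=f['image'][140:240,200:340,::-1]
cv2.imwrite('pics/s3crop.png',cv2.resize(c,None,fx=5.7,fy=5.7,interpolation=cv2.INTER_CUBIC))
c=pickle.load(open('top3.pkl','rb'))['image'][120:220,180:340,::-1]
cv2.imwrite('pics/t3crop.png',cv2.resize(c,None,fx=5,fy=5,interpolation=cv2.INTER_CUBIC))
"
```

```text
6.25 [591.33 -53.93  61.53] [ 1.7999e+02 -1.1000e-01 -4.7600e+00] F [ 0.78 -0.38  0.23] w 32.0
```

View pics/s3crop.png

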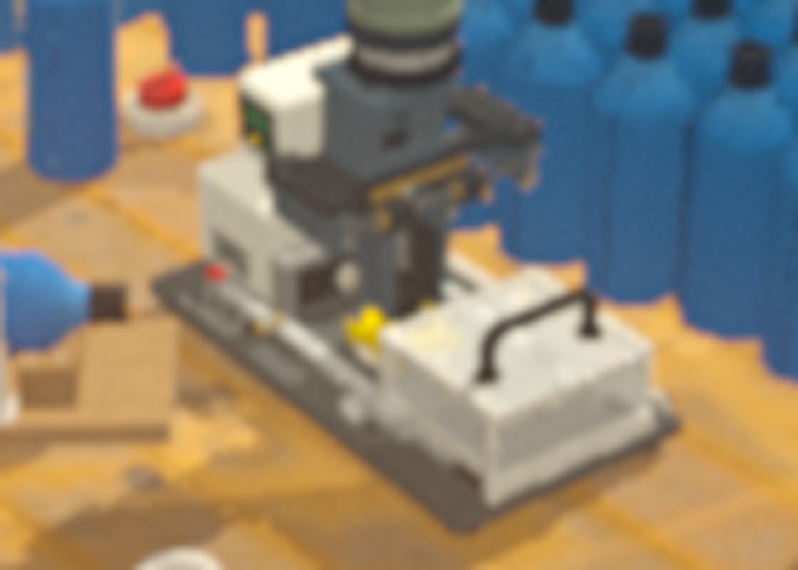

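View pics/t3crop.png

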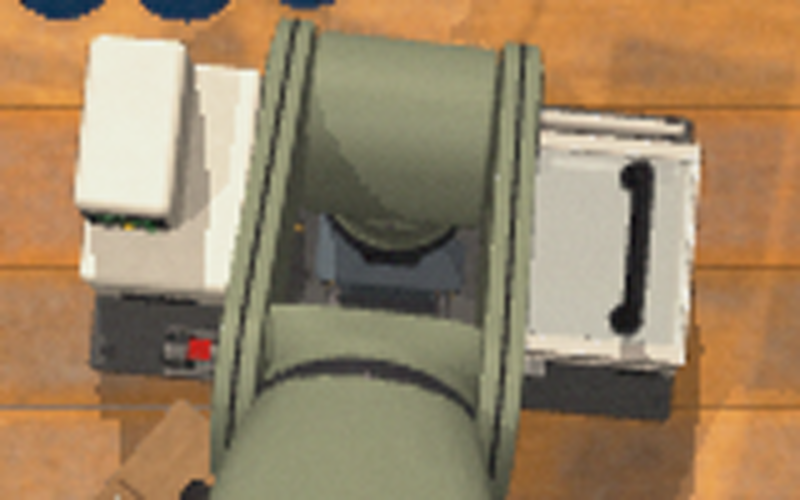

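The gripper stands over the nest, with the yellow block visible at about (264,197) in the scene view. I'll lower it by feel.

Emit:
{"method": "drive_tool", "body": {"series": [[1,[0,0,3],[0,0,0]],[1,[0,0,6],[0,0,0]],[1,[0,0,9],[0,0,0]],[1,[0,0,11],[0,0,0]],[1,[0,0,13],[0,0,0]]]}}

```text
time_s: 6.8
ee_pos: [590.8, -53.8, 47.4]
ee_rot: [180.0, -0.0, -4.8]
force: [-0.0, -0.7, 0.9]
gripper_width: 31.8
```

Emit:
{"method": "drive_tool", "body": {"series": [[1,[0,0,1],[0,0,0]],[1,[0,0,2],[0,0,0]],[1,[0,0,3],[0,0,0]],[1,[0,0,4],[0,0,0]],[1,[0,0,4],[0,0,0]]]}}

```text
time_s: 7.3
ee_pos: [591.0, -53.9, 43.6]
ee_rot: [180.0, -0.1, -4.8]
force: [2.1, 0.1, 0.0]
gripper_width: 31.8
```

Emit:
{"method": "drive_tool", "body": {"series": [[1,[0,0,0.5],[0,0,0]],[1,[0,0,1],[0,0,0]],[1,[0,0,1.5],[0,0,0]],[1,[0,0,2],[0,0,0]],[1,[0,0,2],[0,0,0]]]}}

```text
time_s: 7.8
ee_pos: [591.0, -53.8, 41.6]
ee_rot: [180.0, -0.1, -4.8]
force: [2.7, 0.5, 1.3]
gripper_width: 32.0
```

Emit:
{"method": "drive_tool", "body": {"series": [[1,[0.3,0,0.2],[0,0,0]],[1,[0.5,0,0.5],[0,0,0]],[1,[0.5,0,0.8],[0,0,0]],[1,[0.5,0,0.8],[0,0,0]],[1,[0.5,0,0.8],[0,0,0]]]}}

```text
time_s: 8.3
ee_pos: [591.1, -53.9, 41.4]
ee_rot: [180.0, -0.0, -4.8]
force: [1.5, 1.3, 6.0]
gripper_width: 31.9
```

Emit:
{"method": "drive_tool", "body": {"series": [[1,[0,0,-0.6],[0,0,0]],[0.5,[0,0,-0.6],[0,0,0]],[0.5,[0,0,-0.6],[0,0,0]],[0.5,[0,0,-0.6],[0,0,0]],[0.5,[0,0,-0.6],[0,0,0]]]}}

```text
time_s: 8.8
ee_pos: [590.1, -53.9, 40.7]
ee_rot: [180.0, 0.1, -4.8]
force: [-0.1, 0.4, 0.5]
gripper_width: 46.0
```

Emit:
{"method": "drive_tool", "body": {"series": [[0.5,[0,0,-5],[0,0,0]],[0.5,[0,0,-15],[0,0,0]],[0.5,[0,0,-40],[0,0,0]],[0.5,[0,0,-80],[0,0,0]],[0.5,[0,0,-120],[0,0,0]]]}}

```text
time_s: 9.3
ee_pos: [590.6, -53.8, 163.0]
ee_rot: [180.0, 0.0, -4.8]
force: [0.9, 0.1, 0.8]
gripper_width: 45.6
```

```bash
python3 -c "
from h import *
s=env.state();st()
# handle machine-frame, target 40mm behind bar in -y (machine)
go(571.3,-225,165,-4.76)"
```

```text
9.3 [590.61 -53.83 163.03] [ 1.80e+02  3.00e-02 -4.76e+00] F [0.87 0.06 0.79] w 45.6
shift [ -5.1 172.2  -2. ] turn [0.0001 0.0005 0.0001]
```

Emit:
{"method": "drive_tool", "body": {"series": [[1,[-1,35,-2],[0,0,0]],[1,[-2,75,-2],[0,0,0]],[1,[-3,115,-2],[0,0,0]],[1,[-4,150,-2],[0,0,0]],[1,[-5,172,0],[0,0,0]]]}}

```text
time_s: 9.8
ee_pos: [571.6, -227.5, 162.6]
ee_rot: [179.9, -0.1, -4.8]
force: [-0.3, -0.1, 0.4]
gripper_width: 8.6
```

```bash
python3 -c "
from h import *
st();grab('top','top4');grab('scene','scene4');go(571.3,-225,104,-4.76)
f=pickle.load(open('scene4.pkl','rb'))
c=f['image'][140:240,200:340,::-1]
cv2.imwrite('pics/s4crop.png',cv2.resize(c,None,fx=5.7,fy=5.7,interpolation=cv2.INTER_CUBIC))
c=pickle.load(open('top4.pkl','rb'))['image'][120:220,180:340,::-1]
cv2.imwrite('pics/t4crop.png',cv2.resize(c,None,fx=5,fy=5,interpolation=cv2.INTER_CUBIC))
"
```

```text
9.8 [ 571.55 -227.46  162.62] [ 1.7992e+02 -1.0000e-01 -4.8500e+00] F [-0.32 -0.08  0.44] w 8.6
shift [-0.2 -2.8 57.9] turn [ 0.0012 -0.0007 -0.0034]
```

View pics/s4crop.png

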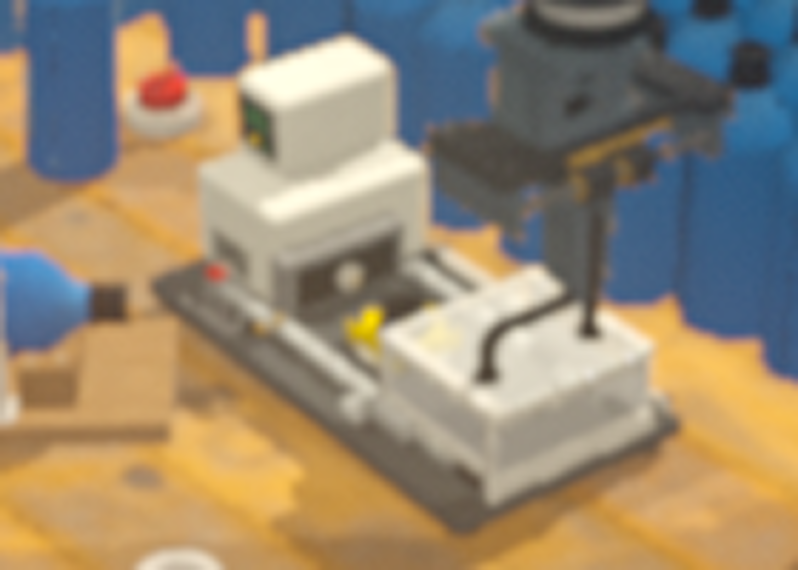

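View pics/t4crop.png

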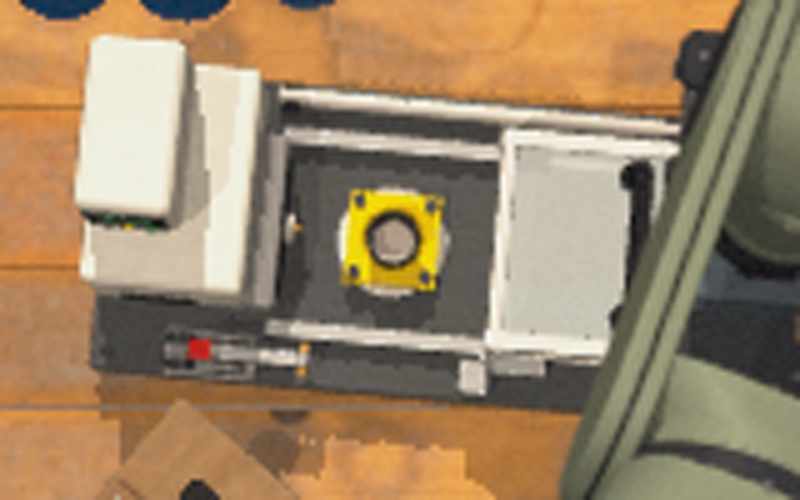

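The top view shows the cap seated in the middle of the nest at about (258,167), upright, with the guard still open. Next I'll drop the closed fingers behind the handle bar.

Emit:
{"method": "drive_tool", "body": {"series": [[1,[0,0,15],[0,0,0]],[1,[0,0,30],[0,0,0]],[1,[0,0,45],[0,0,0]],[1,[0,0,59],[0,0,0]],[1,[0,0,59],[0,0,0]]]}}

```text
time_s: 10.4
ee_pos: [570.7, -223.3, 101.0]
ee_rot: [-179.9, 0.2, -4.7]
force: [-0.9, 0.4, -0.5]
gripper_width: 0.8
```

Emit:
{"method": "drive_tool", "body": {"series": [[1,[0,-2,0],[0,0,0]],[1,[0,-5,0],[0,0,0]],[1,[0,-8,0],[0,0,0]],[1,[0,-11,0],[0,0,0]],[1,[0,-13,0],[0,0,0]]]}}

```text
time_s: 10.9
ee_pos: [573.3, -212.9, 103.2]
ee_rot: [179.9, -0.1, -4.7]
force: [-1.2, -4.3, 3.0]
gripper_width: 0.7
```

Emit:
{"method": "drive_tool", "body": {"series": [[1,[0,-1.5,0],[0,0,0]],[1,[0,-3,0],[0,0,0]],[1,[0,-4.5,0],[0,0,0]],[1,[0,-6,0],[0,0,0]],[1,[0,-8,0],[0,0,0]]]}}

```text
time_s: 11.4
ee_pos: [574.0, -204.1, 102.5]
ee_rot: [180.0, -0.1, -4.8]
force: [1.2, -5.3, 3.4]
gripper_width: 0.8
```

Emit:
{"method": "drive_tool", "body": {"series": [[1,[0,-5,0],[0,0,0]],[1,[0,-10,0],[0,0,0]],[1,[0,-16,0],[0,0,0]],[1,[0,-22,0],[0,0,0]],[1,[0,-28,0],[0,0,0]]]}}

```text
time_s: 11.9
ee_pos: [576.5, -176.1, 102.5]
ee_rot: [180.0, -0.1, -4.8]
force: [0.7, -5.7, 4.3]
gripper_width: 0.4
```

Emit:
{"method": "drive_tool", "body": {"series": [[1,[0,-6,0],[0,0,0]],[1,[0,-12,0],[0,0,0]],[1,[0,-18,0],[0,0,0]],[1,[0,-24,0],[0,0,0]],[1,[0,-30,0],[0,0,0]]]}}

```text
time_s: 12.4
ee_pos: [579.2, -146.3, 102.5]
ee_rot: [179.9, -0.1, -4.8]
force: [2.4, -5.9, 2.4]
gripper_width: 0.5
```

Emit:
{"method": "drive_tool", "body": {"series": [[1,[0,-5,0],[0,0,0]],[1,[0,-10,0],[0,0,0]],[1,[0,-15,0],[0,0,0]],[1,[0,-18,0],[0,0,0]],[1,[0,-20,0],[0,0,0]]]}}

```text
time_s: 12.9
ee_pos: [580.9, -126.3, 102.5]
ee_rot: [180.0, -0.1, -4.7]
force: [3.2, -5.5, 2.9]
gripper_width: 0.6
```

Emit:
{"method": "drive_tool", "body": {"series": [[1,[0,0,0],[0,0,0]],[1,[0,0,0],[0,0,0]],[1,[0,-1,0],[0,0,0]],[1,[0,-2,0],[0,0,0]],[1,[0,-2,0],[0,0,0]]]}}

```text
time_s: 13.4
ee_pos: [580.4, -124.4, 102.1]
ee_rot: [180.0, -0.0, -4.8]
force: [1.0, -5.0, 1.9]
gripper_width: 0.6
```

Emit:
{"method": "drive_tool", "body": {"series": [[1,[0,-1,0],[0,0,0]],[1,[0,-2,0],[0,0,0]],[1,[0,-3,0],[0,0,0]],[1,[0,-4,0],[0,0,0]],[1,[0,-5,0],[0,0,0]]]}}

```text
time_s: 13.9
ee_pos: [580.8, -119.6, 102.1]
ee_rot: [180.0, -0.0, -4.8]
force: [2.3, -4.9, 2.1]
gripper_width: 0.4
```

Emit:
{"method": "drive_tool", "body": {"series": [[1,[0,-1,0],[0,0,0]],[1,[0,-2,0],[0,0,0]],[1,[0,-3,0],[0,0,0]],[1,[0,-4,0],[0,0,0]],[1,[0,-5,0],[0,0,0]]]}}

```text
time_s: 14.4
ee_pos: [581.2, -116.5, 102.2]
ee_rot: [179.7, -0.1, -4.7]
force: [1.9, -11.3, 1.0]
gripper_width: 0.6
```

Emit:
{"method": "drive_tool", "body": {"series": [[1,[0,-1,0],[0,0,0]],[1,[0,-2,0],[0,0,0]],[1,[0,-2.5,0],[0,0,0]],[1,[0,-3,0],[0,0,0]],[1,[0,-3,0],[0,0,0]]]}}

```text
time_s: 14.9
ee_pos: [581.4, -113.8, 102.2]
ee_rot: [179.7, -0.1, -4.7]
force: [2.2, -11.9, 1.4]
gripper_width: 0.3
```

Emit:
{"method": "drive_tool", "body": {"series": [[1,[0,-0.4,0],[0,0,0]],[1,[0,-0.8,0],[0,0,0]],[1,[0,-1.2,0],[0,0,0]],[1,[0,-1.6,0],[0,0,0]],[1,[0,-2,0],[0,0,0]]]}}

```text
time_s: 15.4
ee_pos: [581.6, -112.2, 102.2]
ee_rot: [179.7, -0.1, -4.7]
force: [2.1, -11.9, 1.0]
gripper_width: 0.3
```

Emit:
{"method": "drive_tool", "body": {"series": [[1,[0,-0.4,0],[0,0,0]],[1,[0,-0.8,0],[0,0,0]],[1,[0,-1.2,0],[0,0,0]],[1,[0,-1.6,0],[0,0,0]],[1,[0,-2,0],[0,0,0]]]}}

```text
time_s: 15.9
ee_pos: [581.7, -110.4, 102.2]
ee_rot: [179.7, -0.1, -4.7]
force: [1.9, -13.9, 1.5]
gripper_width: 0.5
```

Emit:
{"method": "drive_tool", "body": {"series": [[1,[0,-0.3,0],[0,0,0]],[1,[0,-0.6,0],[0,0,0]],[1,[0,-0.8,0],[0,0,0]],[1,[0,-1,0],[0,0,0]],[1,[0,-1,0],[0,0,0]]]}}

```text
time_s: 16.4
ee_pos: [581.8, -109.4, 102.2]
ee_rot: [179.7, -0.1, -4.7]
force: [1.6, -12.9, 0.5]
gripper_width: 0.9
```

Emit:
{"method": "drive_tool", "body": {"series": [[1,[0,-0.3,0],[0,0,0]],[1,[0,-0.6,0],[0,0,0]],[1,[0,-0.8,0],[0,0,0]],[1,[0,-1,0],[0,0,0]],[1,[0,-1,0],[0,0,0]]]}}

```text
time_s: 16.9
ee_pos: [581.9, -108.5, 102.2]
ee_rot: [179.7, -0.1, -4.7]
force: [1.6, -13.1, 0.5]
gripper_width: 0.5
```

Emit:
{"method": "drive_tool", "body": {"series": [[1,[0,-0.3,0],[0,0,0]],[1,[0,-0.6,0],[0,0,0]],[1,[0,-0.8,0],[0,0,0]],[1,[0,-1,0],[0,0,0]],[1,[0,-1,0],[0,0,0]]]}}

```text
time_s: 17.4
ee_pos: [582.0, -107.4, 102.2]
ee_rot: [179.7, -0.1, -4.7]
force: [0.8, -12.1, 0.6]
gripper_width: 0.6
```

Emit:
{"method": "drive_tool", "body": {"series": [[1,[0,-0.3,0],[0,0,0]],[1,[0,-0.6,0],[0,0,0]],[1,[0,-0.8,0],[0,0,0]],[1,[0,-1,0],[0,0,0]],[1,[0,-1,0],[0,0,0]]]}}

```text
time_s: 17.9
ee_pos: [582.2, -105.0, 102.1]
ee_rot: [179.8, -0.1, -4.7]
force: [3.0, -9.6, 2.4]
gripper_width: 0.4
```

Emit:
{"method": "drive_tool", "body": {"series": [[1,[0,0,0],[0,0,0]],[1,[0,-0.2,0],[0,0,0]],[1,[0,-0.4,0],[0,0,0]],[1,[0,-0.6,0],[0,0,0]],[1,[0,-0.6,0],[0,0,0]]]}}

```text
time_s: 18.4
ee_pos: [582.2, -104.2, 102.1]
ee_rot: [179.8, -0.1, -4.7]
force: [2.8, -8.2, 0.9]
gripper_width: 0.9
```

Emit:
{"method": "drive_tool", "body": {"series": [[1,[0,-0.2,0],[0,0,0]],[1,[0,-0.4,0],[0,0,0]],[1,[0,-0.6,0],[0,0,0]],[1,[0,-0.7,0],[0,0,0]],[1,[0,-0.7,0],[0,0,0]]]}}

```text
time_s: 18.9
ee_pos: [582.3, -103.4, 102.1]
ee_rot: [179.9, -0.1, -4.7]
force: [1.8, -7.9, 2.1]
gripper_width: 0.3
```

Emit:
{"method": "drive_tool", "body": {"series": [[1,[0,-0.2,0],[0,0,0]],[1,[0,-0.4,0],[0,0,0]],[1,[0,-0.6,0],[0,0,0]],[1,[0,-0.7,0],[0,0,0]],[1,[0,-0.7,0],[0,0,0]]]}}

```text
time_s: 19.4
ee_pos: [581.7, -100.9, 101.8]
ee_rot: [-180.0, 0.1, -4.8]
force: [1.1, -4.0, 1.3]
gripper_width: 0.3
```

Emit:
{"method": "drive_tool", "body": {"series": [[1,[0,-0.2,0],[0,0,0]],[1,[0,-0.4,0],[0,0,0]],[1,[0,-0.6,0],[0,0,0]],[1,[0,-0.7,0],[0,0,0]],[1,[0,-0.7,0],[0,0,0]]]}}

```text
time_s: 19.9
ee_pos: [581.8, -100.8, 101.9]
ee_rot: [180.0, 0.0, -4.7]
force: [0.4, -4.2, -1.1]
gripper_width: 0.8
```

Emit:
{"method": "drive_tool", "body": {"series": [[1,[0,-0.2,0],[0,0,0]],[1,[0,-0.4,0],[0,0,0]],[1,[0,-0.6,0],[0,0,0]],[1,[0,-0.7,0],[0,0,0]],[1,[0,-0.7,0],[0,0,0]]]}}

```text
time_s: 20.4
ee_pos: [581.8, -100.3, 101.9]
ee_rot: [179.9, 0.0, -4.7]
force: [1.6, -5.4, -0.3]
gripper_width: 0.5
```

Emit:
{"method": "drive_tool", "body": {"series": [[1,[0,-0.2,0],[0,0,0]],[1,[0,-0.4,0],[0,0,0]],[1,[0,-0.6,0],[0,0,0]],[1,[0,-0.7,0],[0,0,0]],[1,[0,-0.7,0],[0,0,0]]]}}

```text
time_s: 20.9
ee_pos: [581.8, -99.9, 101.9]
ee_rot: [179.9, 0.0, -4.7]
force: [1.3, -5.1, -1.8]
gripper_width: 0.6
```

Emit:
{"method": "drive_tool", "body": {"series": [[1,[0,-0.2,0],[0,0,0]],[1,[0,-0.4,0],[0,0,0]],[1,[0,-0.6,0],[0,0,0]],[1,[0,-0.7,0],[0,0,0]],[1,[0,-0.7,0],[0,0,0]]]}}

```text
time_s: 21.4
ee_pos: [581.9, -99.7, 101.9]
ee_rot: [179.9, 0.0, -4.7]
force: [1.4, -7.5, -0.8]
gripper_width: 0.8
```

Emit:
{"method": "drive_tool", "body": {"series": [[1,[0,-0.2,0],[0,0,0]],[1,[0,-0.4,0],[0,0,0]],[1,[0,-0.6,0],[0,0,0]],[1,[0,-0.7,0],[0,0,0]],[1,[0,-0.7,0],[0,0,0]]]}}

```text
time_s: 21.9
ee_pos: [581.9, -99.6, 102.0]
ee_rot: [179.8, 0.0, -4.7]
force: [0.3, -9.1, -0.6]
gripper_width: 0.3
```

Emit:
{"method": "drive_tool", "body": {"series": [[1,[0,-0.3,0],[0,0,0]],[1,[0,-0.6,0],[0,0,0]],[1,[0,-0.9,0],[0,0,0]],[1,[0,-1.2,0],[0,0,0]],[1,[0,-1.2,0],[0,0,0]]]}}

```text
time_s: 22.4
ee_pos: [582.0, -99.3, 102.0]
ee_rot: [179.7, 0.0, -4.7]
force: [1.5, -11.5, -0.2]
gripper_width: 0.3
```

Emit:
{"method": "drive_tool", "body": {"series": [[1,[0,-0.3,0],[0,0,0]],[1,[0,-0.6,0],[0,0,0]],[1,[0,-0.8,0],[0,0,0]],[1,[0,-0.8,0],[0,0,0]],[1,[0,-0.8,0],[0,0,0]]]}}

```text
time_s: 22.9
ee_pos: [582.0, -99.1, 102.0]
ee_rot: [179.7, 0.0, -4.7]
force: [0.4, -14.1, -0.3]
gripper_width: 0.8
```

The push fell to 4 N, then climbed steeply to 14 N with almost no further travel, so the latch has clicked and the guard is home. I'll back off slowly.

Emit:
{"method": "drive_tool", "body": {"series": [[1,[0,1,0],[0,0,0]],[1,[0,2,0],[0,0,0]],[1,[0,3,0],[0,0,0]],[1,[0,5,0],[0,0,0]],[1,[0,7,0],[0,0,0]]]}}

```text
time_s: 23.4
ee_pos: [581.0, -101.8, 101.8]
ee_rot: [-179.9, 0.1, -4.8]
force: [0.4, -0.2, -0.3]
gripper_width: 0.4
```

Emit:
{"method": "drive_tool", "body": {"series": [[1,[0,5,0],[0,0,0]],[1,[0,12,0],[0,0,0]],[1,[0,20,0],[0,0,0]],[1,[0,20,-20],[0,0,0]],[1,[0,20,-60],[0,0,0]]]}}

```text
time_s: 23.9
ee_pos: [577.8, -122.8, 159.7]
ee_rot: [-179.9, 0.5, -4.8]
force: [0.9, -0.1, -0.1]
gripper_width: 0.4
```

Emit:
{"method": "drive_tool", "body": {"series": [[1,[0,40,-10],[0,0,0]],[1,[0,80,-10],[0,0,0]],[1,[0,125,-10],[0,0,0]],[1,[0,170,-10],[0,0,0]],[1,[0,200,-10],[0,0,0]]]}}

```text
time_s: 24.4
ee_pos: [562.8, -325.3, 172.2]
ee_rot: [180.0, 0.0, -4.9]
force: [0.1, 0.1, -1.0]
gripper_width: 0.4
```

```bash
python3 -c "
from h import *
st();grab('top','top5');grab('scene','scene5')
f=pickle.load(open('scene5.pkl','rb'))
c=f['image'][140:240,200:340,::-1]
cv2.imwrite('pics/s5crop.png',cv2.resize(c,None,fx=5.7,fy=5.7,interpolation=cv2.INTER_CUBIC))
c=pickle.load(open('top5.pkl','rb'))['image'][120:220,180:340,::-1]
cv2.imwrite('pics/t5crop.png',cv2.resize(c,None,fx=5,fy=5,interpolation=cv2.INTER_CUBIC))
"
```

```text
24.4 [ 562.75 -325.26  172.19] [179.97   0.    -4.86] F [ 0.07  0.07 -1.04] w 0.4
```

View pics/s5crop.png

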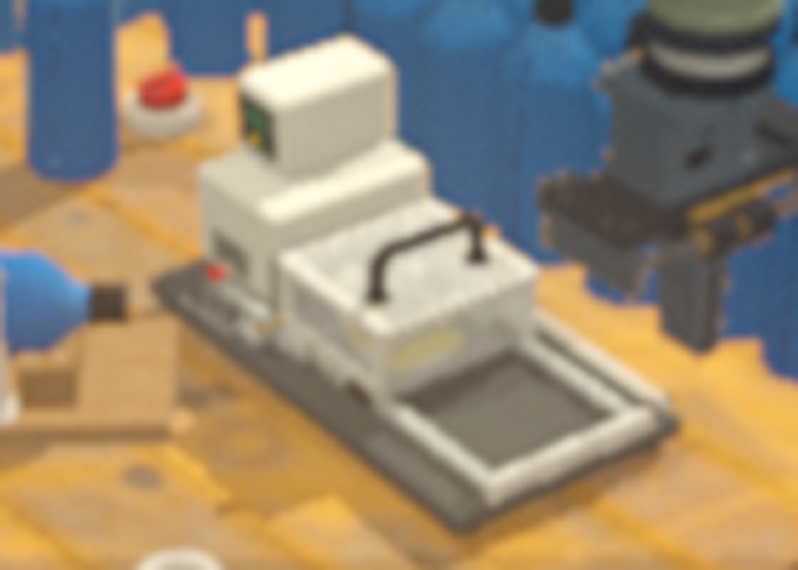

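View pics/t5crop.png

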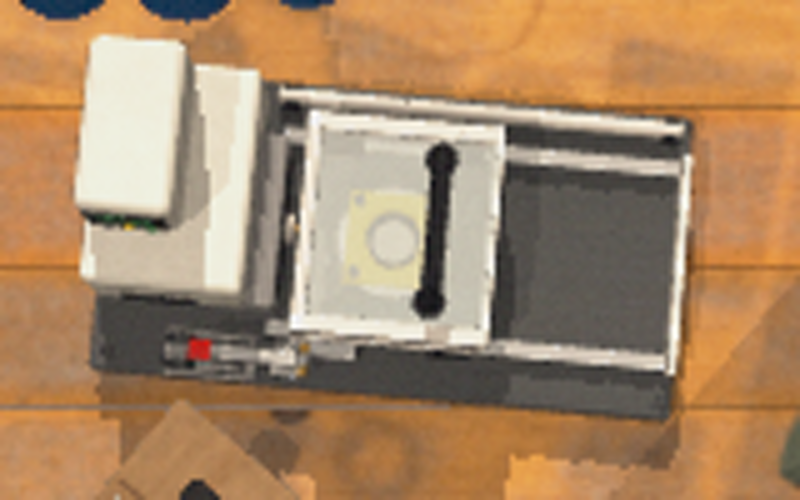

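The guard has stayed shut: the handle is at about (267,165), roughly 112 mm from its start, and the cap is centred under the hood at (258,168). I'll hold for one call, look again and hand in.

Emit:
{"method": "drive_tool", "body": {"series": [[1,[0,0,0],[0,0,0]],[1,[0,0,0],[0,0,0]],[1,[0,0,0],[0,0,0]],[1,[0,0,0],[0,0,0]],[1,[0,0,0],[0,0,0]]]}}

```text
time_s: 25.0
ee_pos: [563.9, -321.2, 172.4]
ee_rot: [180.0, -0.0, -4.7]
force: [0.3, -0.2, 0.2]
gripper_width: 0.6
```

```bash
python3 -c "
from h import *
a=pickle.load(open('top5.pkl','rb'));b=grab('top','top6');st()
def hd(f,z=122):
    m=(f['image'].astype(int).sum(2)<150).astype(np.uint8); m[:145]=0;m[186:]=0;m[:,:262]=0;m[:,273:]=0
    M=cv2.moments(m,True);p=M['m10']/M['m00'],M['m01']/M['m00'];return p,onz(f,*p,z)
print(hd(a),hd(b)); print(env.job_done())"
```

```text
25.05 [ 563.88 -321.37  172.42] [ 1.7999e+02 -1.0000e-02 -4.7000e+00] F [-0.89 -0.26  0.08] w 0.5
((266.6747967479675, 165.21951219512195), array([587.33793768, -76.78172207, 122.        ])) ((266.6280991735537, 165.38842975206612), array([586.8523508, -76.6474   , 122.       ]))
the job is handed in; nothing more can be done
None
```

The cap is in the nest and released, and the guard is latched shut over it. I handed the job in at 25 s; it reports no verdict.

- **Cap:** I squeezed it lightly from two directions to centre it, then lowered it into the recess. It met the floor with about 6 N at the expected height. The top views show it centred in the nest, both before the guard was closed and through the clear hood afterwards.
- **Guard:** I pushed the handle in small steps.
  - The push climbed to about 13–14 N, a little above the 9–13 N given.
  - It then fell in two stages, to about 8–9.6 N and then 4 N at the click. At the first fall I thought the click had come; the buffer had not been reached, so I kept pushing gently.
  - After that it climbed steeply to 14 N on the buffer, just under the 15–18 N given for home, and I backed off there.
- **Last checks:** With the arm clear, the handle was about 111–112 mm from its start, roughly 3 mm above the 108 mm limit. My camera reading is only good to about 2 mm. Between two pictures about half a second apart it moved less than 0.6 mm, which is within measurement noise.
- **Not checked:** I did not measure the bottle, wrench, tape and marker again at the end. The arm was never planned near them and I felt no unexpected contact.

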